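# Press the lever that releases the nylon plug

### The job

On the two-lane feeder in the inspection tray, press down the orange pad of the rocking lever whose gate holds back the white nylon plug, hold it down until the plug has rolled into the black catch pocket at the foot of the lane, then let go so that the gate swings shut. Do not touch either plug, do not open the other gate (the brass plug stays behind it), and leave everything else in the tray where it is.

Things in the scene. Friction and masses are not known exactly. Their poses are not given: they have to be found in the camera images.
- feeder: two-lane steel gravity feeder fixed on the tray, 262 long (x), 150 wide (y), 113 tall. Origin: on its underside, mid-lanes, 3 mm above the table. +x points downhill: pads at x = -140 mm, guard plate over the lever arms -105 to -50 (top 113), pivots -55, gates +25, black catch pocket +90 to +151 (walls 40 high). Lanes at y = +45 (left) and -45 (right), sloping 12 degrees, walls 14 high
- lever_left (a joint): rocking lever of the left lane (y = +45 mm of the feeder frame). Joint value in rad: 0 = gate shut (rest), grows as the orange pad is pressed down, stop at 0.38. A spring returns it; the pad takes about 3 N to start moving and 5 N at the stop. The roller gets free under the gate only above about 0.29 and then needs about 0.5 to 1 s to roll down, while the pad must stay down. Pressing the pad from rest to the stop lowers it by 31 mm
- lever_right (a joint): rocking lever of the right lane (y = -45 mm of the feeder frame). Joint value in rad: 0 = gate shut (rest), grows as the orange pad is pressed down, stop at 0.38. A spring returns it; the pad takes about 3 N to start moving and 5 N at the stop. The roller gets free under the gate only above about 0.29 and then needs about 0.5 to 1 s to roll down, while the pad must stay down. Pressing the pad from rest to the stop lowers it by 31 mm
- pad_left (a point): centre of the top face of the orange press pad on the left lane's lever; the pad is 28 (along feeder x) x 30 (along feeder y) x 8 mm, top face level at rest and 114 mm above the table, with free air beneath and behind it (feeder -x); the fixed guard plate begins 35 mm downhill of its centre. The point moves with the lever, 85 mm uphill of the pivot. The two pads are 90 mm apart, centre to centre
- pad_right (a point): centre of the top face of the orange press pad on the right lane's lever; the pad is 28 (along feeder x) x 30 (along feeder y) x 8 mm, top face level at rest and 114 mm above the table, with free air beneath and behind it (feeder -x); the fixed guard plate begins 35 mm downhill of its centre. The point moves with the lever, 85 mm uphill of the pivot. The two pads are 90 mm apart, centre to centre
- nylon_plug: white nylon plug, 30 diameter, 42 long, lying across its lane (axis along feeder y at the start, it spins as it rolls); origin at its centre. At the start it rests against the shut gate of one lane, either left or right: the sign of its y in the feeder frame tells which
- brass_plug: brass plug, 30 diameter, 42 long, lying across its lane (axis along feeder y at the start, it spins as it rolls); origin at its centre. At the start it rests against the shut gate of one lane, either left or right: the sign of its y in the feeder frame tells which
- nozzle1: brass garden nozzle standing upright, 98 tall, 34 diameter; origin at the centre of its foot; a bystander
- nozzle2: brass garden nozzle standing upright, 98 tall, 34 diameter; origin at the centre of its foot; a bystander
- nozzle3: brass garden nozzle standing upright, 98 tall, 34 diameter; origin at the centre of its foot; a bystander
- micrometer: black micrometer lying flat, about 130 x 56 x 16; origin on its underside, on the spindle line; a bystander
- washer: bronze flange washer lying flat, 48 diameter, 6 thick; origin at the centre of its underside; a bystander
- coupling: short brass hose coupling standing upright, 34 tall, 36 diameter; origin at the centre of its foot; a bystander
Not all that is in view belongs to the job. There is more than one size of the nylon_plug; the job needs the largest.

How it is judged:
On the way, in this order (a step that is already met when the one before it is completed fails the run):
1. the lever of the nylon plug's lane is pressed well down (((y of nylon_plug in the frame of feeder above 0 m and value of joint lever_left above 0.2 rad) or (y of nylon_plug in the frame of feeder below 0 m and value of joint lever_right above 0.2 rad))), for 0.1 s.
2. the nylon plug is in the catch pocket while the lever is still held down (x of nylon_plug in the frame of feeder between 0.1 and 0.152 m and z of nylon_plug in the frame of feeder below 0.04 m and y of nylon_plug in the frame of feeder between -0.07 and 0.07 m and value of joint any of lever_left, lever_right above 0.2 rad), for 0.1 s.
At the end, for the whole second after the job is handed in: The nylon plug lies at rest in the catch pocket (its centre 100 to 152 mm downhill in the feeder frame, below 40 mm), the brass plug is still behind its gate, and both levers are back at rest (below 0.04 rad) (x of nylon_plug in the frame of feeder between 0.1 and 0.152 m and z of nylon_plug in the frame of feeder below 0.04 m and y of nylon_plug in the frame of feeder between -0.07 and 0.07 m and linear speed of nylon_plug below 0.03 m/s and x of brass_plug in the frame of feeder between -0.09 and 0.03 m and z of brass_plug in the frame of feeder below 0.075 m and value of joint each of lever_left, lever_right below 0.04 rad); the robot touches nothing.
It fails at once if the gate that holds the brass plug is opened (lever beyond 0.12 rad) ((y of brass_plug in the frame of feeder above 0 m and value of joint lever_left above 0.12 rad) or (y of brass_plug in the frame of feeder below 0 m and value of joint lever_right above 0.12 rad)).
It fails at once if the brass plug leaves its place behind the gate (not (x of brass_plug in the frame of feeder between -0.09 and 0.03 m and z of brass_plug in the frame of feeder below 0.075 m)).
It fails at once if the robot touches the nylon plug or the brass plug (contact force between any of the fingers, the arm and nylon_plug above 0.3 N or contact force between any of the fingers, the arm and brass_plug above 0.3 N).
It fails at once if the nylon plug is lifted (z of nylon_plug in the frame of feeder above 0.075 m).
It fails at once if a bystander is moved by more than 15 mm or tipped over (angle between any of nozzle1, nozzle2, nozzle3, micrometer, washer, coupling's own z axis and vertical above 0.4 rad or distance of any of nozzle1, nozzle2, nozzle3, micrometer, washer, coupling from where it was at the start of the episode above 0.015 m).
It also fails if it takes over 32 s, if anything falls off the work surface, if the arm or the gripper's body presses on something with over 40 N, if the wrist force passes 120 N, or if a joint passes its speed limit or range.

### The arm

A 6-joint arm with a two-finger parallel gripper is mounted at the origin on the work surface. World frame = base frame: x ahead of the robot, y to its left, z up, the work surface at z = 0. Lengths are in m, angles in rad, forces in N, time in s.
With the tool pointing down it reaches from about 0.25 to 0.725 m from the base axis. Payload 4 kg.
Tool frame: the origin (TCP) lies where the fingers leave the gripper's body, on its centre line; the fingertips stand 73 mm ahead of it and the grasp point (between the pads) lies ahead of it (env.grasp_offset is the z of the grasp point in the tool frame, in m); z points along the fingers, y is the direction in which the jaws open and shut (so a half turn about z gives the same grasp; the last joint's range is limited). The gripper opens to 85 mm and grips with 20 to 120 N. Pads are 22 mm wide; open, the fingers measure 114 mm over their backs; the gripper's body (76 mm by 85 mm) begins 54 mm behind the grasp point. The pads swing forward as they close: fully open they stand 13 mm farther back than shut.
Start: joints at [1.283, 0.241, 0.005, 1.335, 0, 1.571], TCP at [0.142, 0.479, 0.304] pointing down, gripper open.
Joint ranges: [-2.72, 2.72], [-1.05, 1.87], [-1.09, 1.28], [-1.99, 2.15], [-1.42, 1.44], [-3.14, 3.14]. Speed limits (rad/s): [2.79, 2.79, 3.14, 3.14, 3.14, 3.14].

### API

Orientations are given as a unit quaternion [w, x, y, z].
In Python, from rig import env gives the robot as it stands.
- The arm moves only by the shell command python3 -m creep 'ROWS' [OPENING] [FORCE]. ROWS is JSON, a list of rows, each an object with "offset": the shift along the tool's x, y, z each as a share of 0.1 m, from -1 to 1, a list of three; "rotation": the turn, a rotation vector about the tool's x, y, z each as a share of 45 degrees, from -1 to 1, a list of three. A call has 1 to 5 rows; each row shifts and turns the commanded pose from where the row before left it, along the tool's axes as they then stand; what a row does not reach is not made up. A row lasts 1/12 s, in which the tool goes at most 41.7 mm and 7.16 degrees, less where a joint would pass 70% of its speed; a pose out of reach is approached as far as the arm can. A call with a number of a shift or a turn outside -1 to 1 is refused whole. A call with a gripper value outside its range is refused whole. OPENING is the closure, from -1 (fully open) to 1 (shut), set as the call begins (- or left out, the last holds). The fingers move at their own pace and stop on an object; FORCE is the grip in N (left out, the last holds). Time passes only in rows, so rows that do not move let the fingers close. It gives the time, the measured TCP pose, the force and the opening at its end, in the units of the state.
- env.read_state(): the state, without advancing time (a new reading comes with each control period).
- env.camera(name): name is "side" or "top"; returns the picture (420x560x3 uint8, red, green, blue); there is no depth.
- env.calibration(name): a dict with "vertical_fov" (degrees; the focal length in pixels is half the picture's height over the tangent of half this angle, whatever the lens; pixels are square), "cx", "cy" (the principal point, pixels), "dist" ([k1, k2, p1, p2, k3] as OpenCV has them; the pictures are not rectified), "eye" and "rotation" of the camera in the world. Camera axes: x right, y down, z forward; pixel columns grow to the right and rows downward; lengths in m; the calibration is good to about 2 mm. A picture is of the moment at which its call begins. calibration takes no time and is no camera call.
- env.hand_in(): hands the job in, once; it reports no verdict.
The state is a dict: "t": time; "q": joint angles; "qd": joint speeds; "effort": joint torques, N m; "ee_pos": TCP position; "tool_rot": TCP orientation; "contact_force": force on the tool from outside, world axes, zero at the start; "torque": the same for the moment, N m; "finger_gap": finger opening in m.
Only numpy, scipy, OpenCV 4.12 (cv2) and the standard library are available. Lean on these libraries where they do the work, as an engineer would, in place of code of your own. Each camera call takes 0.05 s, during which the arm holds its last target.

## Working session

There is one attempt and no reset: what is moved stays moved. The work goes in short steps, Python scripts to look and compute and a shell command to move; the robot and the scene stay as the last step left them, time stands still between calls to the robot, and variables do not carry over. Pictures are saved under pics/ and viewed, and the job is handed in when it is done.

```bash
mkdir -p pics; ls; python3 - <<'E'
from rig import env
import cv2
s=env.read_state();print(s, env.grasp_offset)
for n in("top","side"):
    im=env.camera(n);cv2.imwrite(f"pics/{n}0.png",im[:,:,::-1]);print(n,env.calibration(n))
E
```

```text
pics
{'t': 0.0, 'q': array([1.28297240e+00, 2.41434559e-01, 3.73207036e-03, 1.33519143e+00,
       1.74241174e-05, 1.57080657e+00]), 'qd': array([-1.44081536e-03, -2.12572789e-04,  1.65259945e-04, -6.55634398e-06,
        1.90879880e-04, -8.69680157e-04]), 'effort': array([-1.37960778e-03, -3.72319221e+01,  2.52406347e+01,  1.68666348e-02,
        2.42671485e-04,  8.53618019e-06]), 'ee_pos': array([0.14179502, 0.47897946, 0.30300501]), 'tool_rot': array([-1.59030431e-04,  1.43420728e-01,  9.89661253e-01, -1.03670484e-03]), 'contact_force': array([-0.45798488,  0.10007256, -0.48226615]), 'torque': array([-0.02509105, -0.03954233, -0.00219095]), 'finger_gap': 0.085556348370134} 0.0539
top {'vertical_fov': 48.65633241302602, 'cx': 278.1083715759403, 'cy': 205.30533493682933, 'dist': array([-0.05046267,  0.        ,  0.        ,  0.        ,  0.        ]), 'eye': array([0.36541974, 0.07628019, 1.18679026]), 'rotation': array([-0.05634581,  0.71009681, -0.69848796,  0.06857287])}
side {'vertical_fov': 45.13375442457874, 'cx': 275.5163724818146, 'cy': 215.15824289066973, 'dist': array([-0.09306229,  0.        ,  0.        ,  0.        ,  0.        ]), 'eye': array([0.3590003 , 0.77615834, 0.84866458]), 'rotation': array([ 0.04944915, -0.13396414,  0.91019225, -0.38879102])}
```

View pics/top0.png

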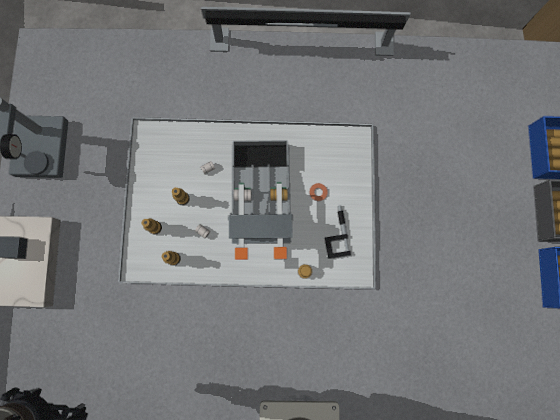

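View pics/side0.png

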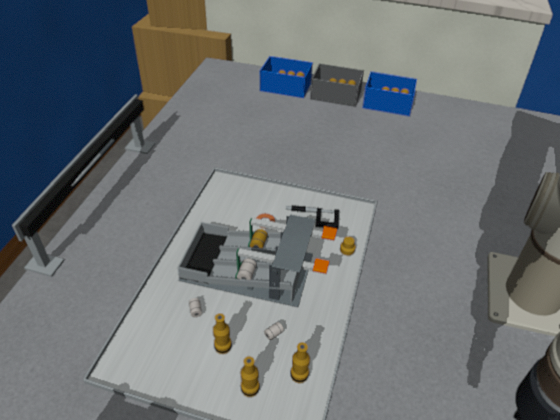

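The top view shows the pads at about (241,254) and (280,254), the feeder's pocket at (262,153), and the white and brass plugs at (243,194) and (279,194). Two loose white plugs lie at (208,168) and (204,231). Next I'll take close crops and measure.

```bash
cat > h.py <<'E'
import numpy as np,cv2
from rig import env
from scipy.spatial.transform import Rotation as R
def cam(n):
    c=env.calibration(n);f=210/np.tan(np.radians(c["vertical_fov"]/2))
    w,x,y,z=c["rotation"]
    return np.array([[f,0,c["cx"]],[0,f,c["cy"]],[0,0,1]]),c["dist"],np.array(c["eye"]),R.from_quat([x,y,z,w]).as_matrix()
def ray(n,uv):
    K,d,e,M=cam(n)
    p=cv2.undistortPoints(np.array([[uv]],float),K,d)[0,0]
    v=M@np.array([p[0],p[1],1]);return e,v/np.linalg.norm(v)
def onz(n,uv,z):
    e,v=ray(n,uv);return e+v*(z-e[2])/v[2]
def proj(n,P):
    K,d,e,M=cam(n);r=cv2.Rodrigues(M.T)[0]
    return cv2.projectPoints(np.array([P],float),r,-M.T@e,K,d)[0][0,0]
def orange(im):
    h=cv2.cvtColor(im,cv2.COLOR_RGB2HSV)
    return cv2.inRange(h,(5,200,180),(14,255,255))
E
python3 - <<'E'
from h import *
T=cv2.imread("pics/top0.png")[:,:,::-1].copy();S=cv2.imread("pics/side0.png")[:,:,::-1].copy()
c1=cv2.resize(T[130:270,190:340],None,fx=4,fy=4,interpolation=cv2.INTER_CUBIC)
c2=cv2.resize(S[190:350,170:370],None,fx=3.7,fy=3.7,interpolation=cv2.INTER_CUBIC)
cv2.imwrite("pics/c1.png",c1[:,:,::-1]);cv2.imwrite("pics/c2.png",c2[:,:,::-1])
for n,im in(("top",T),("side",S)):
    m=orange(im);k,l,st,ce=cv2.connectedComponentsWithStats(m)
    for i in range(1,k):
        if st[i,4]>25: print(n,st[i],ce[i],onz(n,ce[i],.114), cv2.minAreaRect(np.argwhere(l==i)[:,::-1].astype(np.float32)))
E
```

```text
(no output)
```

View pics/c1.png

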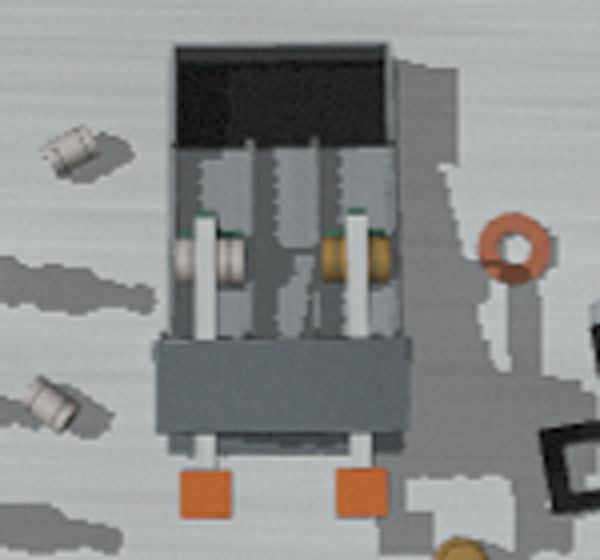

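View pics/c2.png

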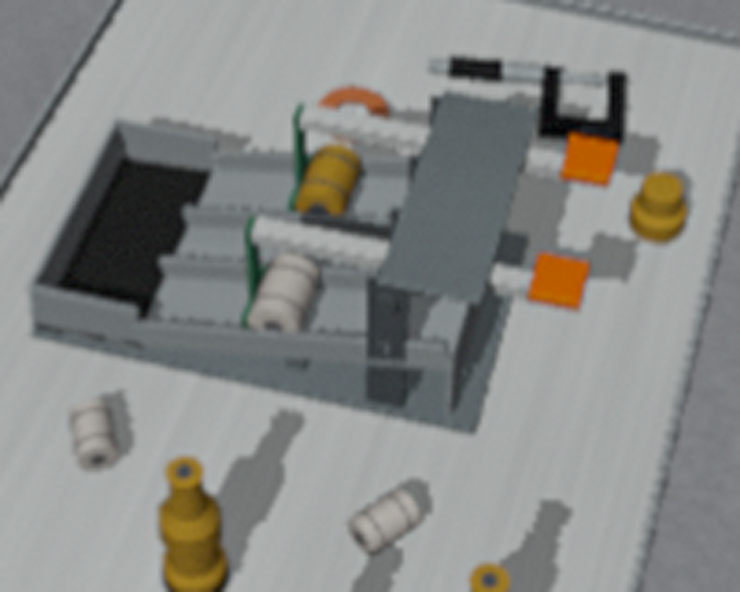

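Candidates, by top-view pixel: the white plug in the left lane at (243,194), loose small white plugs at (208,168) and (204,231), and the brass plug in the right lane at (279,194). The crops confirm that the large white one sits behind the left gate, so the pad to press is the left one at about (241,254). My colour mask found nothing, so I'll fix it.

```bash
sed -i 's/(5,200,180),(14,255,255)/(4,170,140),(16,255,255)/' h.py
python3 - <<'E'
from h import *
T=cv2.imread("pics/top0.png")[:,:,::-1].copy();S=cv2.imread("pics/side0.png")[:,:,::-1].copy()
print(cv2.cvtColor(T,cv2.COLOR_RGB2HSV)[254,241],cv2.cvtColor(S,cv2.COLOR_RGB2HSV)[266,321])
for n,im in(("top",T),("side",S)):
    m=orange(im);k,l,st,ce=cv2.connectedComponentsWithStats(m)
    for i in range(1,k):
        if st[i,4]>25: print(n,st[i],ce[i],onz(n,ce[i],.114).round(4), cv2.minAreaRect(np.argwhere(l==i)[:,::-1].astype(np.float32)))
# guard front edge corners, nozzle tops
for n,uv in(("top",(230.5,237.5)),("top",(291,237.5))): print(onz(n,uv,.116))
s=env.read_state();w,x,y,z=s["tool_rot"];print(R.from_quat([x,y,z,w]).as_matrix().round(3))
E
```

```text
[ 11 178 183] [ 15 255 186]
top [275 247  11  11 118] [280.10169492 252.12711864] [0.4478 0.0529 0.114 ] ((280.0, 252.0), (10.0, 10.0), 90.0)
top [235 248  12  11 122] [240.95081967 252.95901639] [0.4443 0.143  0.114 ] ((240.5, 253.0), (10.0, 11.0), 90.0)
side [322 226  15  14 142] [328.88028169 232.38028169] [0.447 0.056 0.114] ((328.9615173339844, 232.69232177734375), (13.139781951904297, 11.570852279663086), 11.309932708740234)
side [313 259  16  14 155] [320.56774194 265.17419355] [0.4439 0.1464 0.114 ] ((320.5, 265.5), (13.339459419250488, 12.369316101074219), 14.03624439239502)
[0.47943853 0.16801928 0.116     ]
[0.48183148 0.028148   0.116     ]
[[-0.959  0.284 -0.001]
 [ 0.284  0.959 -0.002]
 [-0.    -0.002 -1.   ]]
```

The left pad's top centre is at about (0.444, 0.145, 0.114), averaged over two views that agree within about 3 mm. The feeder yaw is about +2°. I'll shut the fingers, square the tool to the feeder, and go over at height.

```bash
python3 -m creep '[{"offset":[0,0,0],"rotation":[0,0,-0.138]},{"offset":[0,0,0],"rotation":[0,0,-0.138]},{"offset":[0,0,0],"rotation":[0,0,-0.138]},{"offset":[-0.2,-0.24,0],"rotation":[0,0,0]},{"offset":[-0.2,-0.24,0],"rotation":[0,0,0]}]' 1 60
python3 -m creep '[{"offset":[-0.2,-0.24,0],"rotation":[0,0,0]},{"offset":[-0.2,-0.24,0],"rotation":[0,0,0]},{"offset":[-0.2,-0.24,0],"rotation":[0,0,0]},{"offset":[-0.2,-0.24,0],"rotation":[0,0,0]},{"offset":[-0.2,-0.24,0],"rotation":[0,0,0]}]'
python3 -m creep '[{"offset":[-0.2,-0.24,0],"rotation":[0,0,0]},{"offset":[-0.2,-0.24,0],"rotation":[0,0,0]},{"offset":[-0.2,-0.24,0],"rotation":[0,0,0]},{"offset":[-0.2,-0.24,0],"rotation":[0,0,0]},{"offset":[0,0,0],"rotation":[0,0,0]}]'
python3 - <<'E'
from h import *
s=env.read_state();w,x,y,z=s["tool_rot"];M=R.from_quat([x,y,z,w]).as_matrix();print(s,M.round(3))
print((M.T@(np.array([.443,.145,.22])-s["ee_pos"])/.1).round(3))
E
```

```text
t: 0.52
ee_pos: [0.1833, 0.4329, 0.303]
tool_rot: [-0.0, -0.02, 1.0, -0.001]
contact_force: [0.9, -0.2, -0.1]
finger_gap: 0.0254
t: 0.93
ee_pos: [0.2886, 0.3154, 0.3036]
tool_rot: [-0.0, -0.019, 1.0, -0.0]
contact_force: [0.3, -0.2, 0.5]
finger_gap: 0.0003
t: 1.35
ee_pos: [0.3741, 0.2205, 0.3036]
tool_rot: [0.0, -0.015, 1.0, -0.001]
contact_force: [-0.1, 1.8, -0.4]
finger_gap: 0.0001
{'t': 1.35, 'q': array([ 0.5336895 ,  0.11087489, -0.15498266,  1.30508918, -0.0021881 ,
        0.50274929]), 'qd': array([ 0.07531784, -0.0077468 , -0.01246092,  0.01143955,  0.06198207,
        0.07884991]), 'effort': array([ -1.11054126, -30.65335751,  25.00514746,   0.03292826,
        -0.25720286,  -0.43469874]), 'ee_pos': array([0.37414746, 0.22049086, 0.3035553 ]), 'tool_rot': array([ 4.76591400e-04, -1.54695633e-02,  9.99879738e-01, -9.87653507e-04]), 'contact_force': array([-0.061003 ,  1.7822262, -0.4076216]), 'torque': array([ 0.04965151,  0.05970962, -0.0384697 ]), 'finger_gap': 0.00012462060839570739} [[-1.    -0.031  0.001]
 [-0.031  1.    -0.002]
 [-0.001 -0.002 -1.   ]]
[-0.664 -0.774  0.838]
```

```bash
python3 -m creep '[{"offset":[-0.17,-0.19,0.1],"rotation":[0,0,0]},{"offset":[-0.17,-0.19,0.1],"rotation":[0,0,0]},{"offset":[-0.17,-0.19,0.1],"rotation":[0,0,0]},{"offset":[-0.15,-0.2,0.1],"rotation":[0,0,0]},{"offset":[0,0,0],"rotation":[0,0,0]}]'
python3 - <<'E'
from h import *
s=env.read_state();w,x,y,z=s["tool_rot"];M=R.from_quat([x,y,z,w]).as_matrix();print(M.round(3))
print((M.T@(np.array([.443,.145,.21])-s["ee_pos"])/.1).round(3))
E
```

```text
t: 1.77
ee_pos: [0.4413, 0.1469, 0.2616]
tool_rot: [-0.001, -0.017, 1.0, -0.001]
contact_force: [0.1, -0.3, 0.4]
finger_gap: 0.0003
[[-0.999 -0.033 -0.003]
 [-0.033  0.999 -0.002]
 [ 0.003 -0.002 -1.   ]]
[-0.017 -0.018  0.515]
```

```bash
python3 -m creep '[{"offset":[-0.01,-0.01,0.2],"rotation":[0,0,0]},{"offset":[0,0,0.2],"rotation":[0,0,0]},{"offset":[0,0,0.1],"rotation":[0,0,0]},{"offset":[0,0,0],"rotation":[0,0,0]}]'
python3 - <<'E'
from h import *
out=[]
for n,o in(("top",(190,150)),("side",(250,180))):
    im=env.camera(n)
    out.append(cv2.resize(im[o[1]:o[1]+130,o[0]:o[0]+130],(390,390),interpolation=cv2.INTER_CUBIC))
cv2.imwrite("pics/a1.png",np.hstack(out)[:,:,::-1])
s=env.read_state();print(s["ee_pos"],s["contact_force"])
E
```

```text
t: 2.1
ee_pos: [0.4393, 0.1484, 0.2114]
tool_rot: [-0.003, -0.019, 1.0, -0.001]
contact_force: [-0.5, 0.2, 0.6]
finger_gap: 0.0002
[0.44094782 0.14889816 0.21386622] [-0.32827995  0.20917706 -0.01651329]
```

View pics/a1.png

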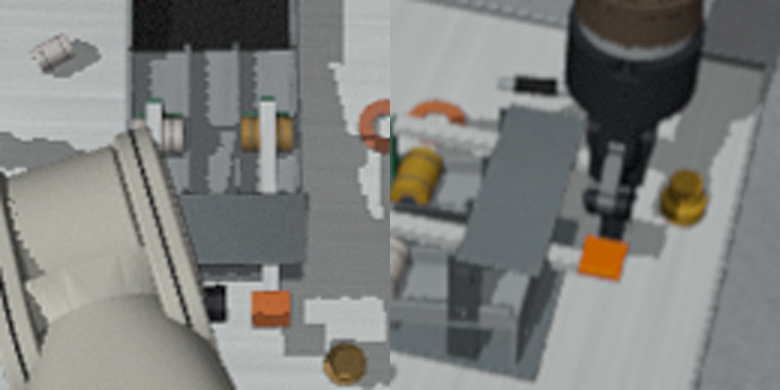

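The side crop shows the shut fingertips just above the left pad, at about crop (615,237). The top view is hidden by the arm. I'll compare that with the projection.

```bash
python3 - <<'E'
from h import *
for z in(.141,.15):
  for P in((.441,.149),(.444,.145)):
    p=proj("side",(*P,z)); print(P,z,(p-[250,180])*3+[390,0])
s=env.read_state();w,x,y,z=s["tool_rot"];M=R.from_quat([x,y,z,w]).as_matrix();print((M.T@(np.array([.443,.145,.21])-s["ee_pos"])/.1).round(3))
E
```

```text
(0.441, 0.149) 0.141 [608.61924337 231.38456953]
(0.444, 0.145) 0.141 [605.32691978 225.72142624]
(0.441, 0.149) 0.15 [609.783927   221.73362316]
(0.444, 0.145) 0.15 [606.46482395 216.06557207]
[-0.019 -0.04   0.039]
```

```bash
python3 -m creep '[{"offset":[-0.03,-0.03,0.05],"rotation":[0,0,0]},{"offset":[-0.01,-0.01,0.05],"rotation":[0,0,0]},{"offset":[0,0,0],"rotation":[0,0,0]},{"offset":[0,0,0],"rotation":[0,0,0]}]'
python3 - <<'E'
from h import *
im=env.camera("side")[180:330,200:380]
cv2.imwrite("pics/a2.png",cv2.resize(im,(720,600),interpolation=cv2.INTER_CUBIC)[:,:,::-1])
s=env.read_state();print(s["ee_pos"],s["contact_force"])
E
```

```text
t: 2.53
ee_pos: [0.4457, 0.1445, 0.204]
tool_rot: [-0.0, -0.019, 1.0, 0.0]
contact_force: [-0.1, -0.1, 0.2]
finger_gap: 0.0002
[0.44573335 0.14452871 0.20409184] [0.58636777 0.11216965 1.00455073]
```

View pics/a2.png

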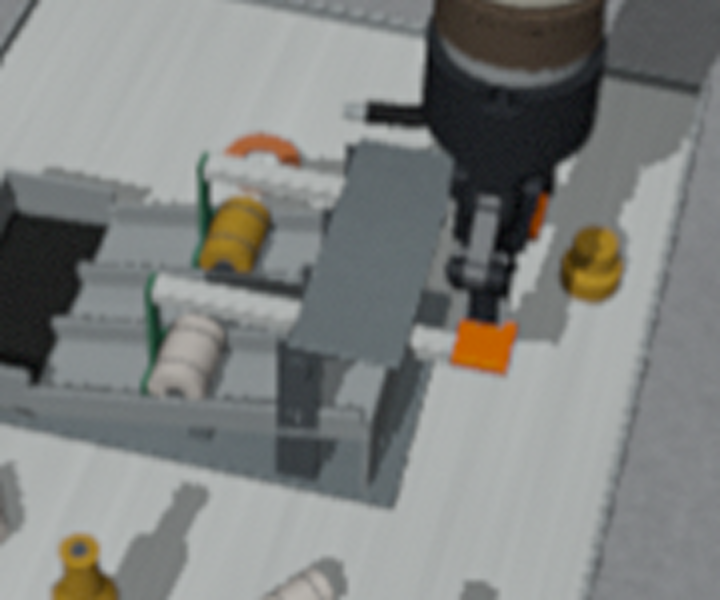

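The tip is lined up over the left pad in the side crop: tip bottom at (484,323), pad centre at (484,347), consistent with a tip about 17 mm above it. Now I'll press down in small rows.

```bash
python3 -m creep '[{"offset":[0,0,0.1],"rotation":[0,0,0]},{"offset":[0,0,0.07],"rotation":[0,0,0]},{"offset":[0,0,0.05],"rotation":[0,0,0]},{"offset":[0,0,0],"rotation":[0,0,0]},{"offset":[0,0,0],"rotation":[0,0,0]}]'
```

```text
t: 3.0
ee_pos: [0.4453, 0.1446, 0.1819]
tool_rot: [-0.0, -0.019, 1.0, 0.0]
contact_force: [-1.8, 0.6, 3.8]
finger_gap: 0.0
```

```bash
python3 -m creep '[{"offset":[0,0,0.06],"rotation":[0,0,0]},{"offset":[0,0,0.06],"rotation":[0,0,0]},{"offset":[0,0,0.06],"rotation":[0,0,0]},{"offset":[0,0,0.02],"rotation":[0,0,0]},{"offset":[0,0,0],"rotation":[0,0,0]}]'
python3 - <<'E'
from h import *
im=env.camera("side")[180:330,170:350]
cv2.imwrite("pics/a3.png",cv2.resize(im,(720,600),interpolation=cv2.INTER_CUBIC)[:,:,::-1])
s=env.read_state();print(s["ee_pos"],s["contact_force"])
E
```

```text
t: 3.42
ee_pos: [0.4456, 0.1447, 0.1621]
tool_rot: [-0.0, -0.019, 1.0, 0.0]
contact_force: [-1.8, 0.8, 4.1]
finger_gap: 0.0001
[0.44560651 0.14467732 0.16229412] [-2.42910051  0.58484158  5.48839744]
```

View pics/a3.png

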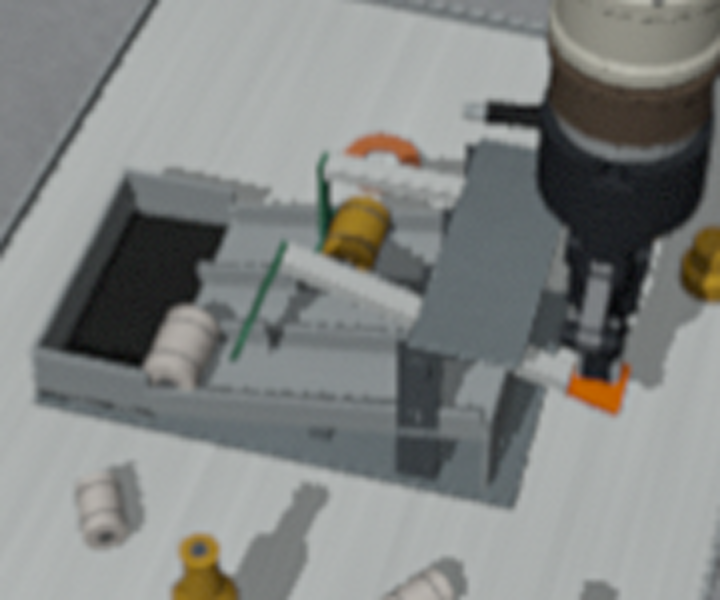

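The left gate is open and the plug is already rolling into the pocket, at crop (183,345). Brass is still behind its gate at (357,230). I'll keep holding and look again.

```bash
python3 -m creep '[{"offset":[0,0,0],"rotation":[0,0,0]},{"offset":[0,0,0],"rotation":[0,0,0]},{"offset":[0,0,0],"rotation":[0,0,0]},{"offset":[0,0,0],"rotation":[0,0,0]},{"offset":[0,0,0],"rotation":[0,0,0]}]'
python3 -m creep '[{"offset":[0,0,0],"rotation":[0,0,0]},{"offset":[0,0,0],"rotation":[0,0,0]},{"offset":[0,0,0],"rotation":[0,0,0]},{"offset":[0,0,0],"rotation":[0,0,0]},{"offset":[0,0,0],"rotation":[0,0,0]}]'
python3 -m creep '[{"offset":[0,0,0],"rotation":[0,0,0]},{"offset":[0,0,0],"rotation":[0,0,0]},{"offset":[0,0,0],"rotation":[0,0,0]},{"offset":[0,0,0],"rotation":[0,0,0]},{"offset":[0,0,0],"rotation":[0,0,0]}]'
python3 - <<'E'
from h import *
im=env.camera("side")[180:330,170:350];t=env.camera("top")[130:280,190:370]
cv2.imwrite("pics/a4.png",cv2.resize(np.hstack([im,t]),(792,330),interpolation=cv2.INTER_CUBIC)[:,:,::-1])
E
```

```text
t: 3.88
ee_pos: [0.4456, 0.1446, 0.162]
tool_rot: [0.0, -0.019, 1.0, 0.0]
contact_force: [-1.9, 1.5, 5.1]
finger_gap: -0.0002
t: 4.3
ee_pos: [0.4456, 0.1446, 0.1619]
tool_rot: [-0.0, -0.019, 1.0, 0.0]
contact_force: [-3.1, 1.6, 4.6]
finger_gap: 0.0003
t: 4.72
ee_pos: [0.4456, 0.1446, 0.1619]
tool_rot: [-0.0, -0.019, 1.0, 0.0]
contact_force: [-2.5, 1.1, 4.9]
finger_gap: 0.0003
```

View pics/a4.png

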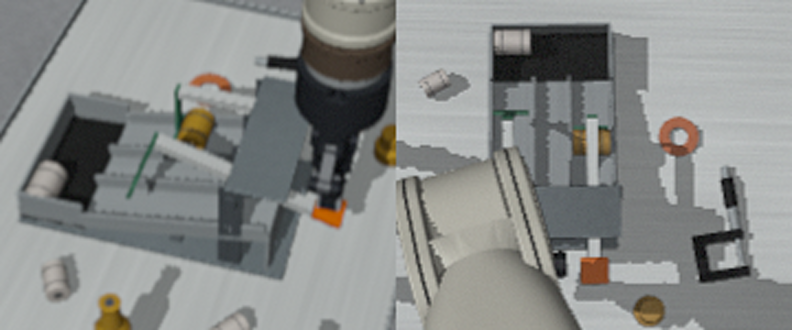

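The plug lies in the pocket against the end wall, in top crop at (511,42), and the lever is still held. Now I'll let the pad up smoothly and lift away.

```bash
python3 -m creep '[{"offset":[0,0,-0.05],"rotation":[0,0,0]},{"offset":[0,0,-0.05],"rotation":[0,0,0]},{"offset":[0,0,-0.05],"rotation":[0,0,0]},{"offset":[0,0,-0.05],"rotation":[0,0,0]},{"offset":[0,0,-0.05],"rotation":[0,0,0]}]'
python3 -m creep '[{"offset":[0,0,-0.1],"rotation":[0,0,0]},{"offset":[0,0,-0.15],"rotation":[0,0,0]},{"offset":[0,0,-0.2],"rotation":[0,0,0]},{"offset":[0,0,-0.2],"rotation":[0,0,0]},{"offset":[0,0,-0.2],"rotation":[0,0,0]}]'
python3 -m creep '[{"offset":[0.2,0,-0.1],"rotation":[0,0,0]},{"offset":[0.25,0,0],"rotation":[0,0,0]},{"offset":[0.25,0,0],"rotation":[0,0,0]},{"offset":[0,0,0],"rotation":[0,0,0]},{"offset":[0,0,0],"rotation":[0,0,0]}]'
python3 - <<'E'
from h import *
S=env.camera("side");T=env.camera("top")
im=S[180:330,170:350];t=T[130:280,190:370]
cv2.imwrite("pics/a5.png",cv2.resize(np.hstack([im,t]),(792,330),interpolation=cv2.INTER_CUBIC)[:,:,::-1])
cv2.imwrite("pics/a5t.png",T[:,:,::-1])
print(env.read_state()["contact_force"])
for n,im in(("top",T),("side",S)):
    k,l,st,ce=cv2.connectedComponentsWithStats(orange(im))
    print([(n,ce[i].round(1),st[i,4]) for i in range(1,k) if st[i,4]>25])
p=onz("top",(242,149),.025);d=p[:2]-[.444,.145];print("plug feeder x,y",d@[.999,.036]-.140,d@[-.036,.999]+.045)
E
```

```text
t: 5.23
ee_pos: [0.4466, 0.1445, 0.1878]
tool_rot: [0.001, -0.019, 1.0, -0.0]
contact_force: [-0.3, -0.8, 0.5]
finger_gap: -0.0004
t: 5.65
ee_pos: [0.4458, 0.1439, 0.2727]
tool_rot: [0.0, -0.018, 1.0, -0.001]
contact_force: [0.2, 0.3, 0.5]
finger_gap: 0.0001
t: 6.07
ee_pos: [0.3752, 0.1414, 0.2823]
tool_rot: [0.001, -0.019, 1.0, -0.001]
contact_force: [1.7, 0.4, 0.6]
finger_gap: 0.0
[ 0.37914956 -0.19886343  0.40297265]
[('top', array([280.1, 252.1]), np.int32(118))]
[('side', array([328.9, 232.2]), np.int32(141)), ('side', array([320.6, 265.1]), np.int32(152))]
plug feeder x,y 0.1361045952124264 0.04366913491960991
```

View pics/a5.png

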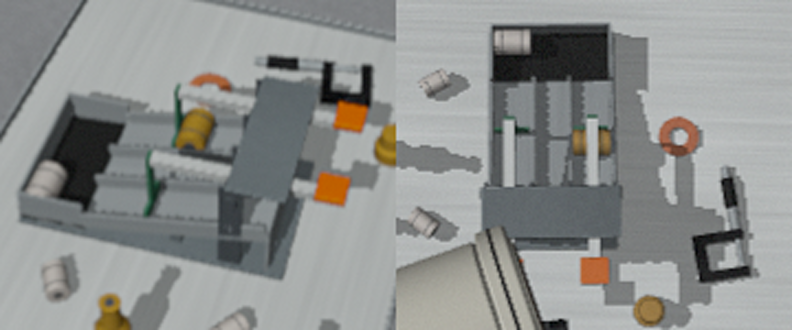

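View pics/a5t.png

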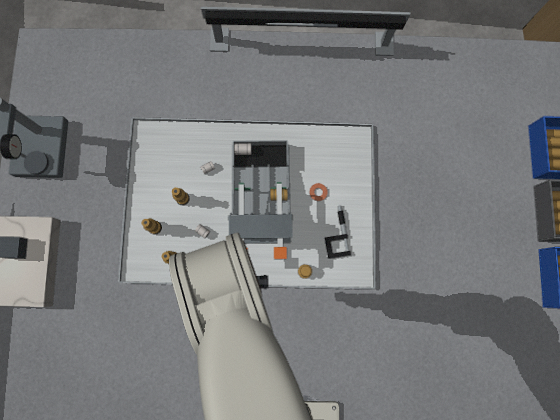

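Both gates are shut, and both pads are back at their starting pixels in the side view. The white plug is in the pocket, brass is behind its gate, and the bystanders are where they were. Handing in.

```bash
python3 - <<'E'
from rig import env
print(env.hand_in())
E
```

```text
the job is handed in; nothing more can be done
None
```

I pressed the left lane's orange pad with the shut fingers and held it down until the white nylon plug had rolled into the catch pocket. Then I let it up smoothly, backed the arm off and handed the job in. The hand-in reports no verdict.

What the last checks showed, at about 6 s of the 32 s allowed:
- **Nylon plug:** it lies in the pocket at about x = 0.136 m, y = 0.044 m in the feeder frame. It was in the same place before and after the release.
- **Levers and brass plug:** both gates look shut. In the side view both pads are within 0.2 px of where they started. The brass plug is still behind its gate.
- **Contact:** the force reading after backing off was below 0.6 N, which is noise level.
- **Bystanders:** the ones in view had not visibly moved. I compared them by eye, not by measurement. The arm partly hid nozzle3 in the last top view, but it never came near it.

The two cameras disagreed by about 3 mm on the pad position, so I used the average.

My first colour mask found no pads and needed wider limits. In the last top view the arm hid the left pad, so its return rests on the side view and the gate's position.

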